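# Find the socket for the die nut

### The arm

A 6-joint arm with a two-finger parallel gripper is mounted at the origin on the work surface. World frame = base frame: x ahead of the robot, y to its left, z up, the work surface at z = 0. Lengths are in mm, angles in rad, forces in N, time in s.
With the tool pointing down it reaches from about 350 to 775 mm from the base axis. Payload 7.3 kg.
Tool frame: the origin (TCP) lies at the very end of the fingers, on their centre line; the grasp point (between the pads) lies 19 mm behind it; z points along the fingers, y is the line along which they close (so a half turn about z gives the same grasp; the last joint's range is limited). The gripper opens to 92 mm and grips with 3 to 60 N. Pads are 19 mm wide; open, the fingers measure 130 mm over their backs; the gripper's body (75 mm by 190 mm) begins 47 mm behind the grasp point.
Start: joints at [1.049, 0.342, 1.524, -0, 1.275, -0.146], TCP at [192.671, 488.388, 226.741] pointing down, gripper open.
Joint ranges: [-2.53, 2.53], [-0.77, 2.02], [0.04, 2.7], [-1, 4.14], [0.28, 2.66], [-3.11, 3.11]. Speed limits (rad/s): [2.57, 2.57, 3.14, 3.14, 3.14, 3.14].

### API

Orientations are given as [roll, pitch, yaw] about the fixed x, y, z axes, in that order (R = Rz(yaw) Ry(pitch) Rx(roll)).
In Python, from plant import get_obs, vision, workorder gives the robot as it stands.
- The arm moves only by the shell command python3 -m pendant 'ROWS' [OPENING]. ROWS is a JSON object of lists of equal length, an entry for each row: "dp": the shift along the tool's x, y, z in m, a list of three; "rotation": the turn, a rotation vector about the tool's x, y, z in rad, a list of three. A call has 1 to 8 rows; each row is the pose to reach, as a shift and turn from the pose commanded when the call began, along the tool's axes at that moment; what a row does not reach only later rows make up. A row lasts 1/8 s, in which the tool goes at most 62.5 mm and 10.7 degrees, less where a joint would pass 70% of its speed; a pose out of reach is approached as far as the arm can. A call with a gripper value outside its range is refused whole. OPENING is the finger opening in m, from 0 to 0.0918, set as the call begins (- or left out, the last holds). The fingers move at their own pace and stop on an object; the grip force is fixed at half the most. Time passes only in rows, so rows that repeat a pose let the fingers close. It gives the time, the measured TCP pose, the force, the opening and the grip force at its end, in the units of the state.
- get_obs(): the state, without advancing time (a new reading comes with each control period).
- vision.capture(name): name is "scene" or "top"; returns a dict with "pixels" (480x640x3 uint8, red, green, blue), "vfov" (degrees; the focal length in pixels is half the picture's height over the tangent of half this angle, whatever the lens; pixels are square), "cx", "cy" (the principal point, pixels), "pose" (4x4, takes a point from camera to world coordinates). Camera axes: x right, y up, looking along -z (the intrinsics and any distortion apply to the point x, -y, -z); pixel columns grow to the right and rows downward; lengths in mm; the calibration is good to about 2 mm. A picture is of the moment at which its call begins. There is no depth.
- workorder.close_job(): hands the job in; it is judged then, once.
The state is a dict: "time": time; "joint_positions": joint angles; "dq": joint speeds; "tau": joint torques, N m; "tool_pos": TCP position; "tcp_rot": TCP orientation; "contact_force": force on the tool from outside, world axes, zero at the start; "moment": the same for the moment, N m; "grip_width": finger opening in mm; "finger_force": force on a finger pad.
Only numpy, scipy, OpenCV 4.12 (cv2) and the standard library are available. Lean on these libraries where they do the work, as an engineer would, in place of code of your own. Each camera call takes 0.05 s, during which the arm holds its last target. There are 200 camera calls.

### The job

Lift the pressed bracket out of the die, lay it flat in the white tray and let go of it. Then find which of the two sockets in the wooden rack fits the hex nut that was under the bracket: stand a socket that does not fit back in the rack, and push the one that fits fully down over the nut. Finish while still gripping that socket, seated on the nut; leave the hammer, brush and spray can alone.

Things in the scene. Friction and masses are not known exactly. Their poses are not given: they have to be found in the camera images.
- die: steel die block fixed to the bench, 200 (x) x 112 (y) x 34 mm high, on the robot's left or right. Origin: centre of its underside. Two square cavities 76 x 76 mm, 22 mm deep, 47 mm either side of the middle along x. The bracket lies in the -x one (nearer the robot). On each cavity floor lies an insert plate 8 mm thick with a round counterbore, in which a hex nut stands.
- seat (a point): centre of the nut's foot in the bracket's cavity, 12 mm above the bench. The nut is fixed, 16 mm tall, stud end 20 mm; one pair of flats faces the die's +x and -x. It is 30 mm across flats in a 46 mm counterbore, or 21 mm in a 37 mm one (varies). The fitting socket's mouth comes down to this point; the too-big one stops 8, the too-small one 14 to 16 mm above.
- far_seat (a point): the same point in the empty cavity on the die's +x side; its nut, of the other size, is no part of the job.
- bracket: pressed bare metal bracket of hat section, 0.16 to 0.26 kg, 72 (x) x 72 (y) x 34 mm high, sheet 3 mm: a raised channel 44 mm wide along its x in the middle, open below, a flat flange 14 mm wide on either side. Origin: centre of its underside, at first 20 mm above the bench, 14 mm below the die's top face; x along the die's x, 2 mm play. Grip across the channel (its y).
- tray: shallow white plastic tray fixed to the bench between die and rack, 180 (x) x 170 (y) x 20 mm high outside, walls and floor 4 mm thick. Origin: centre of its underside, on the bench.
- rack: wooden socket rack fixed to the bench, 200 (x) x 76 (y) x 30 mm high, on the other side from the die. Origin: centre of its underside. Two round wells 44 mm across and 26 mm deep, 50 mm either side of the middle along x. A socket stands nose down in a well, its collar resting on the rack's top, its mouth 6 mm above the bench.
- well_0 (a point): centre of the top of the rack's well on its -x side (nearer the robot), 30 mm above the bench.
- well_1 (a point): the same for the well on the rack's +x side.
- socket_a: steel socket, 80 mm tall, 0.25 to 0.49 kg, mouth down: round nose 24 mm long, round collar 52 mm across up to 36 mm, hexagonal shank 28 mm across flats above that, gripped from above. Origin: centre of the mouth at the bottom, z up. One pair of shank flats faces its +x and -x; the hex mouth's flats are parallel to the shank's (the same every 60 degrees). Told from the other only by nose and mouth.
- socket_b: the other socket, alike above the rack. One socket is for the 30 mm nut (nose 42 mm across), the other for the 21 mm nut (nose 33 mm across); which name is which is not told, and either may stand in either well. Each mouth is 2 mm wider across flats than its nut, with a small lead-in, so it goes on only when centred to about 1 mm and with its flats parallel to the nut's.
- hammer: bystander: a hammer lying on the bench. Leave it alone.
- wire_brush: bystander: a brush lying on the bench. Leave it alone.
- spray_can: bystander: a white can 60 mm across and 170 mm tall standing on the bench beyond the tray. Leave it alone.

How it is judged (in metres and radians):
On the way:
1. the bracket lies flat in the tray, let go (x of bracket in the frame of tray between -0.05 and 0.05 m and y of bracket in the frame of tray between -0.05 and 0.05 m and z of bracket in the frame of tray between 0 and 0.009 m and angle between bracket's own z axis and vertical below 0.08 rad and contact force between the fingers and bracket below 0.1 N), for 0.2 s.
At the end, for the whole second after the job is handed in: Bracket flat on the tray floor, centre within 50 mm of the tray's along both tray axes, let go. One socket over the nut, upright within 4 degrees, mouth within 3.5 mm of the cavity floor and 4 mm of the nut's axis, gripped (over 4 N). The other socket upright in a rack well, let go (all of step 1 and ((z of socket_a in the frame of seat between -0.004 and 0.0035 m and horizontal distance between socket_a and seat below 0.004 m and angle between socket_a's own z axis and vertical below 0.07 rad and contact force between the fingers and socket_a above 4 N and x of socket_b in the frame of rack between -0.07 and 0.07 m and y of socket_b in the frame of rack between -0.02 and 0.02 m and z of socket_b in the frame of rack between -0.002 and 0.011 m and angle between socket_b's own z axis and vertical below 0.12 rad and contact force between the fingers and socket_b below 0.1 N) or (z of socket_b in the frame of seat between -0.004 and 0.0035 m and horizontal distance between socket_b and seat below 0.004 m and angle between socket_b's own z axis and vertical below 0.07 rad and contact force between the fingers and socket_b above 4 N and x of socket_a in the frame of rack between -0.07 and 0.07 m and y of socket_a in the frame of rack between -0.02 and 0.02 m and z of socket_a in the frame of rack between -0.002 and 0.011 m and angle between socket_a's own z axis and vertical below 0.12 rad and contact force between the fingers and socket_a below 0.1 N))); the arm keeps its last pose, push and grip.
It fails at once if the hammer is moved more than 25 mm (distance of hammer from where it was at the start of the episode above 0.025 m).
It fails at once if the brush is moved more than 25 mm (distance of wire_brush from where it was at the start of the episode above 0.025 m).
It fails at once if the spray can is moved more than 25 mm (distance of spray_can from where it was at the start of the episode above 0.025 m).
It also fails if it takes over 72 s, if anything falls off the work surface, if the arm or the gripper's body presses on something with over 40 N, if the wrist force passes 120 N, or if a joint passes its speed limit or range.

## Working session

There is one attempt and no reset: what is moved stays moved. The work goes in short steps, Python scripts to look and compute and a shell command to move; the robot and the scene stay as the last step left them, time stands still between calls to the robot, and variables do not carry over. Pictures are saved under pics/ and viewed, at most 10 in all, crops included, and the job is handed in when it is done.

```bash
ls; mkdir -p pics
cat > h.py <<'E'
import numpy as np, cv2
from plant import get_obs, vision, workorder
def cap(n,save=None):
    d=vision.capture(n)
    if save: cv2.imwrite('pics/'+save,d['pixels'][:,:,::-1])
    return d
def ray(d,u,v):
    f=240/np.tan(np.radians(d['vfov'])/2); P=np.array(d['pose'])
    c=np.array([(u-d['cx'])/f,-(v-d['cy'])/f,-1.])
    return P[:3,3],P[:3,:3]@c
def onz(d,u,v,z):
    o,r=ray(d,u,v); return o+r*(z-o[2])/r[2]
def proj(d,p):
    f=240/np.tan(np.radians(d['vfov'])/2); P=np.array(d['pose'])
    c=P[:3,:3].T@(np.array(p,float)-P[:3,3])
    return d['cx']+f*c[0]/-c[2], d['cy']-f*c[1]/-c[2]
E
python3 - <<'E'
from h import *
for n in('top','scene'):
    d=cap(n,n+'0.png'); print({k:v for k,v in d.items() if k!='pixels'})
print(get_obs())
E
```

```text
pics
{'vfov': 47.88298565558208, 'cx': 309.79318990531505, 'cy': 244.47792913528357, 'pose': array([[ 1.12622108e-02,  9.92381718e-01, -1.22685326e-01,
         4.04841517e+02],
       [-9.99936568e-01,  1.11590383e-02, -1.52806209e-03,
         3.72719126e+00],
       [-1.47370633e-04,  1.22694753e-01,  9.92444445e-01,
         1.65151659e+03],
       [ 0.00000000e+00,  0.00000000e+00,  0.00000000e+00,
         1.00000000e+00]])}
{'vfov': 50.89745569550096, 'cx': 319.2380203820784, 'cy': 240.82911986157833, 'pose': array([[ 1.28628411e-01, -6.70627289e-01,  7.30557165e-01,
         1.47327195e+03],
       [ 9.91692836e-01,  8.71529811e-02, -9.46027350e-02,
        -1.19843513e+02],
       [-2.27059143e-04,  7.36656906e-01,  6.76266627e-01,
         8.65948977e+02],
       [ 0.00000000e+00,  0.00000000e+00,  0.00000000e+00,
         1.00000000e+00]])}
{'time': 0.1, 'joint_positions': array([ 1.04903041e+00,  3.42648428e-01,  1.52488684e+00, -1.49615132e-05,
        1.27541846e+00, -1.46017642e-01]), 'dq': array([ 0.00016975, -0.00154849, -0.00251257,  0.00040069,  0.00154582,
       -0.00257201]), 'tau': array([ 2.36123364e-03, -4.32009172e+01, -2.44694817e+01,  7.20242411e-02,
        5.25899953e-02, -3.07190032e-05]), 'tool_pos': array([192.47257595, 488.06562144, 226.12895989]), 'tcp_rot': array([-3.14024399e+00, -1.83878947e-04,  2.76584862e+00]), 'contact_force': array([-0.44858362, -0.52963053,  0.36780859]), 'moment': array([-0.05590789, -0.03184867,  0.0114231 ]), 'finger_force': 0.0, 'grip_width': 91.70537599631741}
```

View pics/top0.png

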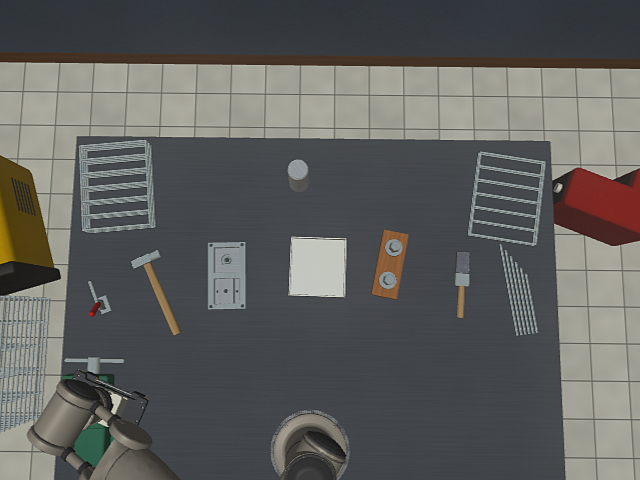

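View pics/scene0.png

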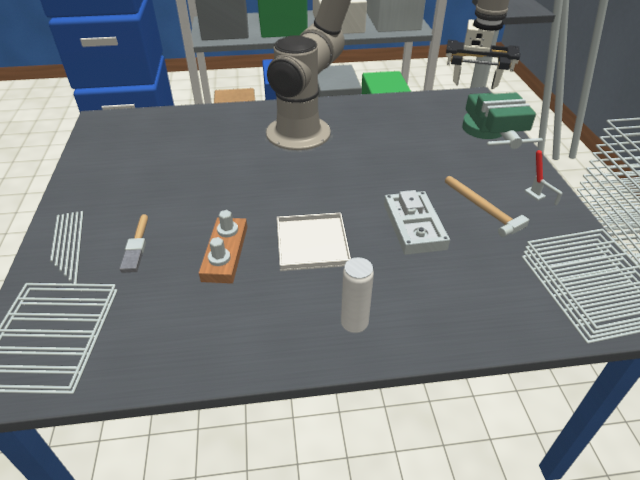

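The top view shows the die at about (227,276), the far nut at (227,260) and the bracket at (227,291). The tray is at (318,267), and the rack at (390,265) with sockets at (394,247) and (388,280). The hammer is near (155,290), the brush (461,285) and the can (298,175).

```bash
cat > m.py <<'E'
from h import *
d=cap('top'); s=cap('scene')
def big(mask,box,name):
    x0,y0,x1,y1=box; m=np.zeros_like(mask); m[y0:y1,x0:x1]=mask[y0:y1,x0:x1]
    c=max(cv2.findContours(m,cv2.RETR_EXTERNAL,cv2.CHAIN_APPROX_NONE)[0],key=cv2.contourArea)
    return c
def rect(d,c,z,name):
    w=np.array([onz(d,u,v,z)[:2] for u,v in c[:,0,:]],np.float32)
    r=cv2.minAreaRect(w); print(name,np.round(r[0],1),np.round(r[1],1),round(r[2],1))
im=d['pixels']; hsv=cv2.cvtColor(im,cv2.COLOR_RGB2HSV)
g=im.max(2)
die=((g>105)*255).astype(np.uint8)
rect(d,big(die,(195,230,258,320),''),34,'die top')
rect(d,big(((g>150)*255).astype(np.uint8),(270,225,360,310),''),20,'tray top')
wood=cv2.inRange(hsv,(3,90,60),(22,255,255))
wood=cv2.morphologyEx(wood,cv2.MORPH_CLOSE,np.ones((3,3)))
rect(d,big(wood,(355,215,425,310),''),30,'rack top')
his=cv2.cvtColor(s['pixels'],cv2.COLOR_RGB2HSV)
a=cv2.resize(im[230:320,200:255],None,fx=6,fy=6,interpolation=cv2.INTER_CUBIC)
b=cv2.resize(im[225:305,365:415],None,fx=6,fy=6,interpolation=cv2.INTER_CUBIC)
b=cv2.copyMakeBorder(b,0,a.shape[0]-b.shape[0],0,0,cv2.BORDER_CONSTANT)
cv2.imwrite('pics/c1.png',np.hstack([a,b])[:,:,::-1])
im=s['pixels']
a=cv2.resize(im[180:260,380:460],None,fx=5,fy=5,interpolation=cv2.INTER_CUBIC)
b=cv2.resize(im[205:285,190:250],None,fx=5,fy=5,interpolation=cv2.INTER_CUBIC)
cv2.imwrite('pics/c2.png',np.hstack([a,b])[:,:,::-1])
E
python3 m.py
```

```text
die top [510.2 254.2] [200.6 111.6] 2.0
tray top [540.5 -16.6] [168.5 178.8] 88.5
rack top [ 549.2 -234.3] [ 78.1 200.9] 79.1
```

View pics/c1.png

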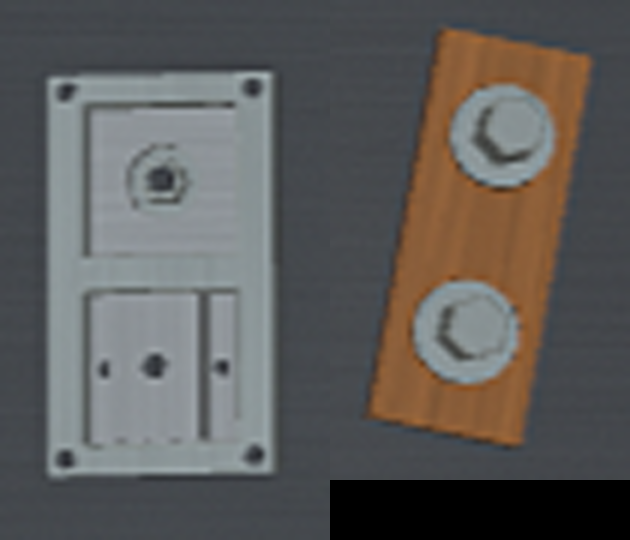

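View pics/c2.png

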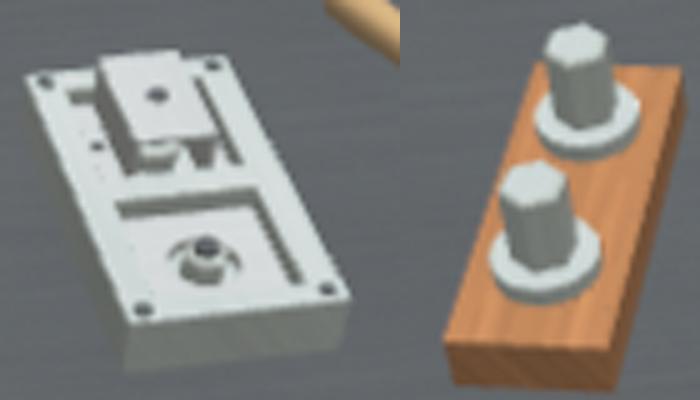

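```bash
cat > go.py <<'E'
import sys
from h import *
from scipy.spatial.transform import Rotation as R
# usage: go.py x y z yaw_deg : shift/turn in tool axes from the measured pose
o=get_obs(); x,y,z,yaw=map(float,sys.argv[1:5])
Rc=R.from_euler('xyz',o['tcp_rot']); p=np.array(o['tool_pos'])
best=min([yaw,yaw+180,yaw-180],key=lambda a:(R.from_euler('xyz',[np.pi,0,np.radians(a)])*Rc.inv()).magnitude())
Rt=R.from_euler('xyz',[np.pi,0,np.radians(best)])
print('dp',np.round(Rc.inv().apply(np.array([x,y,z])-p)/1000,4),'rot',np.round((Rc.inv()*Rt).as_rotvec(),4),'yaw',best, 'pos',p.round(1),'F',np.round(o['contact_force'],1),'w',round(o['grip_width'],1),round(o['finger_force'],1),'t',o['time'])
E
python3 go.py 463.2 252.6 120 2
python3 - <<'E'
from h import *
d=cap('top');print('can top',onz(d,298,167,170))
for u,v in((396,246),(391,279)): print(onz(d,u,v,86))
s=cap('scene')
for p in((380,204),(401,199)):pass
print(onz(s,*(385+0,205),86))
E
```

```text
dp [-0.3382 -0.1197  0.1064] rot [-9.000e-04 -3.000e-04 -4.107e-01] yaw 182.0 pos [192.5 488.2 226.3] F [ 0.1 -0.5 -0.7] w 91.7 0.0 t 0.2
can top [807.08937975  41.63512765 170.        ]
[ 596.72360093 -245.38002783   86.        ]
[ 500.30475787 -230.10526703   86.        ]
[521.49135235 167.7870256   86.        ]
```

```bash
python3 -m pendant '{"dp":[[-0.057,-0.02,0],[-0.113,-0.04,0],[-0.17,-0.06,0.02],[-0.226,-0.08,0.04],[-0.282,-0.1,0.06],[-0.338,-0.12,0.08],[-0.338,-0.12,0.106],[-0.338,-0.12,0.106]],"rotation":[[0,0,-0.07],[0,0,-0.14],[0,0,-0.21],[0,0,-0.28],[0,0,-0.35],[0,0,-0.41],[0,0,-0.41],[0,0,-0.41]]}' 0.08
python3 go.py 463.2 252.6 37.5 2
python3 - <<'E'
from h import *
d=cap('top');s=cap('scene')
a=cv2.resize(d['pixels'][230:330,190:265],None,fx=5,fy=5,interpolation=cv2.INTER_CUBIC)
b=cv2.resize(s['pixels'][160:260,380:460],None,fx=5,fy=5,interpolation=cv2.INTER_CUBIC)
cv2.imwrite('pics/c3.png',np.hstack([a,b])[:,:,::-1])
E
```

```text
time: 1.3
tool_pos: [462.1, 251.6, 119.0]
tcp_rot: [-3.14, -0.004, -3.109]
contact_force: [0.6, 0.2, 0.3]
grip_width: 80.2
finger_force: 0.0
dp [-0.0015  0.001   0.0815] rot [-0.0013 -0.0045 -0.0024] yaw 182.0 pos [462.1 251.6 119. ] F [0.6 0.2 0.3] w 80.2 0.0 t 1.3
```

View pics/c3.png

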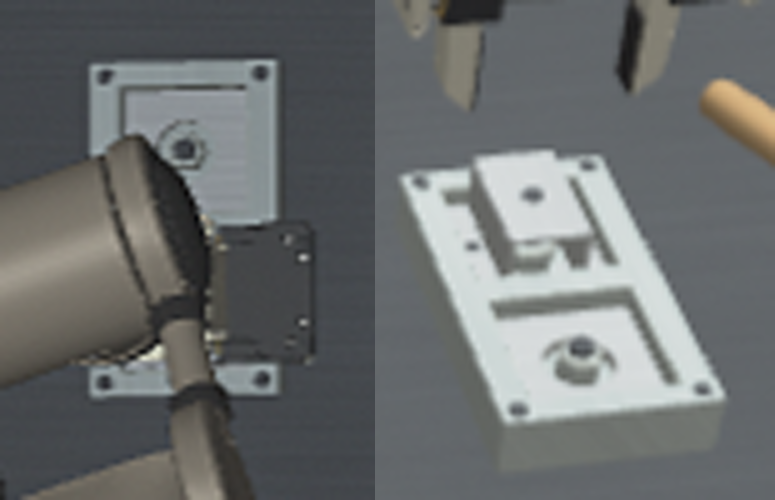

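The gripper hangs over the bracket, with finger tips at about (399,182) and (431,178) in the scene view, one on each side of the channel. I'll descend and grip.

```bash
python3 -m pendant '{"dp":[[-0.001,0.001,0.03],[-0.001,0.001,0.06],[-0.001,0.001,0.075],[-0.001,0.001,0.0815],[-0.001,0.001,0.0815]],"rotation":[[0,0,0],[0,0,0],[0,0,0],[0,0,0],[0,0,0]]}' 0.08
python3 -m pendant '{"dp":[[0,0,0],[0,0,0],[0,0,0],[0,0,0],[0,0,0],[0,0,0]],"rotation":[[0,0,0],[0,0,0],[0,0,0],[0,0,0],[0,0,0],[0,0,0]]}' 0.03
python3 go.py 540.5 -16.6 150 -1.5
```

```text
time: 2.02
tool_pos: [464.3, 254.1, 39.8]
tcp_rot: [3.141, 0.001, -3.107]
contact_force: [-0.2, -0.3, -0.2]
grip_width: 80.1
finger_force: 0.0
time: 2.78
tool_pos: [464.1, 253.8, 39.4]
tcp_rot: [3.141, 0.0, -3.107]
contact_force: [-1.7, -0.3, 1.7]
grip_width: 43.8
finger_force: 30.0
dp [-0.0672 -0.2728 -0.1107] rot [0.0002 0.0002 0.0603] yaw -181.5 pos [464.1 253.8  39.4] F [-1.7 -0.3  1.7] w 43.8 30.0 t 2.775
```

```bash
python3 -m pendant '{"dp":[[0,0,-0.02],[0,0,-0.06],[-0.005,-0.01,-0.09],[-0.02,-0.07,-0.09],[-0.035,-0.13,-0.09],[-0.05,-0.19,-0.09],[-0.06,-0.25,-0.09],[-0.067,-0.273,-0.09]],"rotation":[[0,0,0],[0,0,0],[0,0,0],[0,0,0.02],[0,0,0.04],[0,0,0.06],[0,0,0.06],[0,0,0.06]]}' 0.03
python3 go.py 540.5 -16.6 24 -1.5
python3 - <<'E'
from h import *
d=cap('top','top4.png');s=cap('scene','sc4.png')
b=cv2.resize(s['pixels'][130:280,260:460],None,fx=4,fy=4,interpolation=cv2.INTER_CUBIC)
cv2.imwrite('pics/c4.png',b[:,:,::-1])
E
```

```text
time: 3.78
tool_pos: [540.3, -20.1, 128.6]
tcp_rot: [-3.141, -0.001, 3.112]
contact_force: [-0.4, 1.4, -2.5]
grip_width: 43.5
finger_force: 30.0
dp [-0.0002  0.0036  0.1046] rot [-0.0004 -0.0009 -0.003 ] yaw 178.5 pos [540.3 -20.1 128.6] F [-0.4  1.4 -2.5] w 43.5 30.0 t 3.775
```

View pics/c4.png

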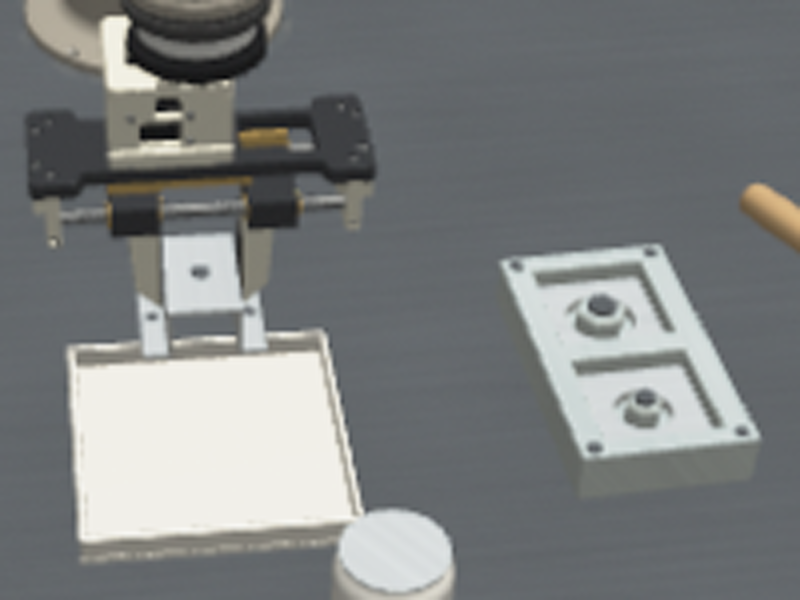

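The bracket is held level above the tray. In the die, the near nut at crop (600,315) is clearly larger than the far one at (643,405), so I need the 30 mm socket. Next I'll lower the bracket into the tray.

```bash
python3 -m pendant '{"dp":[[0,0.003,0.05],[0,0.003,0.08],[0,0.003,0.095],[0,0.003,0.102],[0,0.003,0.104],[0,0.003,0.105]],"rotation":[[0,0,0],[0,0,0],[0,0,0],[0,0,0],[0,0,0],[0,0,0]]}' 0.03
python3 go.py 540.5 -16.6 24 -1.5
```

```text
time: 4.62
tool_pos: [541.1, -13.8, 25.1]
tcp_rot: [-3.141, 0.002, 3.116]
contact_force: [-0.5, -0.5, -2.4]
grip_width: 43.5
finger_force: 30.0
dp [ 0.0005 -0.0028  0.0011] rot [-0.0001  0.0018  0.0005] yaw -181.5 pos [541.1 -13.8  25.1] F [-0.5 -0.5 -2.4] w 43.5 30.0 t 4.625
```

```bash
python3 -m pendant '{"dp":[[0,0,0.001],[0,0,0.002],[0,0,0.002],[0,0,0.002]],"rotation":[[0,0,0],[0,0,0],[0,0,0],[0,0,0]]}' 0.03
```

```text
time: 5.12
tool_pos: [540.8, -13.9, 23.3]
tcp_rot: [-3.142, 0.001, 3.116]
contact_force: [-2.5, -0.6, 4.3]
grip_width: 43.4
finger_force: 30.0
```

```bash
python3 -m pendant '{"dp":[[0,0,0],[0,0,0],[0,0,0],[0,0,0],[0,0,-0.05],[0,0,-0.11],[0.05,0,-0.11],[0.08,0,-0.11]],"rotation":[[0,0,0],[0,0,0],[0,0,0],[0,0,0],[0,0,0],[0,0,0],[0,0,0],[0,0,0]]}' 0.08
python3 - <<'E'
from h import *
d=cap('top','top5.png');s=cap('scene','sc5.png')
im=d['pixels']
f=lambda i,x,y,n=30:cv2.resize(i[y-n//2:y+n//2,x-n//2:x+n//2],None,fx=12,fy=12,interpolation=cv2.INTER_CUBIC)
r1=np.hstack([f(im,394,247,24),f(im,388,279,24)])
si=s['pixels']; r1=np.hstack([r1])
r2=np.hstack([f(si,218,250,24),f(si,227,222,24)])
r3=cv2.resize(si[190:290,260:360],(220,220))
out=np.vstack([r1,r2]); out=np.hstack([out,cv2.copyMakeBorder(r3,0,out.shape[0]-220,0,0,cv2.BORDER_CONSTANT)])
cv2.imwrite('pics/c5.png',out[:,:,::-1]); print(out.shape)
E
```

```text
time: 6.12
tool_pos: [458.9, -11.6, 132.8]
tcp_rot: [-3.142, 0.001, 3.116]
contact_force: [-0.0, -0.9, -0.1]
grip_width: 79.8
finger_force: 0.0
(576, 796, 3)
```

View pics/c5.png

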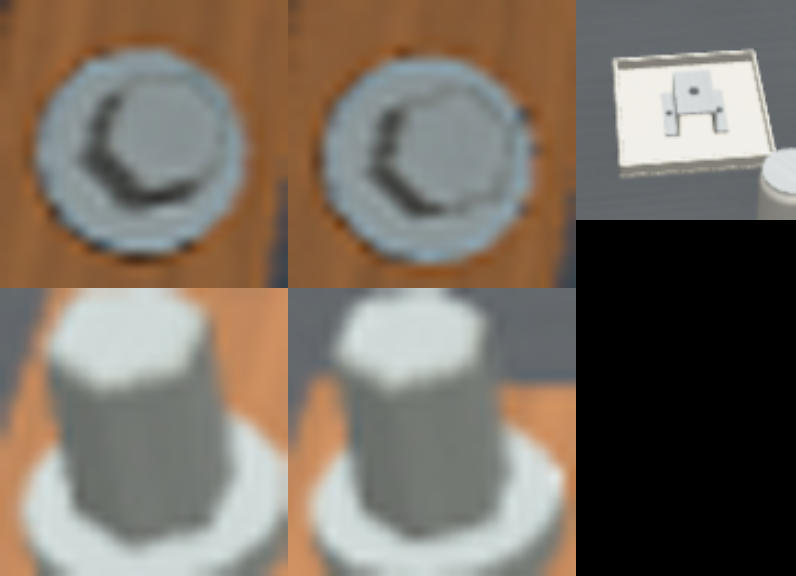

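The bracket lies flat in the middle of the tray. Both shanks have a vertex pointing roughly toward +x, so their flats face roughly ±y and the grip goes across the rack.

```bash
python3 - <<'E'
from h import *
d=cap('top')
for p in((387.7,280.3),(376+6+11.7-6+6.0-0.0,235+152/12)): print(onz(d,*p,42).round(1))
im=d['pixels'].astype(int); 
# collar: steel = low saturation bright, inside rack area
hsv=cv2.cvtColor(d['pixels'],cv2.COLOR_RGB2HSV)
m=((hsv[:,:,1]<70)&(hsv[:,:,2]>95)).astype(np.uint8)*255; m[:, :368]=0; m[:,415:]=0; m[:232]=0; m[300:]=0
m=cv2.morphologyEx(m,cv2.MORPH_CLOSE,np.ones((7,7)))
for c in cv2.findContours(m,0,1)[0]:
    if cv2.contourArea(c)>80:
        (u,v),r=cv2.minEnclosingCircle(c); e=cv2.moments(c); print((u,v),r,onz(d,u,v,42).round(1),onz(d,e['m10']/e['m00'],e['m01']/e['m00'],42).round(1))
E
python3 go.py 500 -225 120 -7
```

```text
[ 499.  -226.8   42. ]
[ 597.  -245.4   42. ]
(387.257568359375, 279.9696960449219) 8.796146392822266 [ 500.  -225.5   42. ] [ 500.  -225.2   42. ]
(393.30474853515625, 247.39349365234375) 8.70425033569336 [ 597.8 -244.3   42. ] [ 598.7 -244.    42. ]
dp [-0.0459 -0.2122  0.0126] rot [0.0001 0.0002 0.0962] yaw -187.0 pos [459.6 -11.6 132.6] F [ 0.6 -0.7  0.4] w 79.7 0.0 t 6.275
```

```bash
python3 -m pendant '{"dp":[[-0.01,-0.05,0.0],[-0.02,-0.1,0.0],[-0.035,-0.15,0.0],[-0.046,-0.195,0.005],[-0.046,-0.212,0.013],[-0.046,-0.212,0.013],[-0.046,-0.212,0.013]],"rotation":[[0,0,0.03],[0,0,0.06],[0,0,0.096],[0,0,0.096],[0,0,0.096],[0,0,0.096],[0,0,0.096]]}' 0.07
python3 go.py 500 -225.2 50 -7
```

```text
time: 7.15
tool_pos: [500.8, -223.5, 119.1]
tcp_rot: [3.141, -0.001, 3.021]
contact_force: [0.6, -0.6, 0.3]
grip_width: 70.0
finger_force: 0.0
dp [ 0.0006 -0.0018  0.0691] rot [ 0.0009 -0.0007  0.0012] yaw -187.0 pos [ 500.8 -223.5  119.1] F [ 0.6 -0.6  0.3] w 70.0 0.0 t 7.15
```

```bash
python3 -m pendant '{"dp":[[0.0005,-0.0015,0.03],[0.0005,-0.0015,0.055],[0.0005,-0.0015,0.067],[0.0005,-0.0015,0.069],[0.0005,-0.0015,0.069]],"rotation":[[0,0,0],[0,0,0],[0,0,0],[0,0,0],[0,0,0]]}' 0.07
python3 go.py 500 -225.2 50 -7
python3 -m pendant '{"dp":[[0,0,0],[0,0,0],[0,0,0],[0,0,0],[0,0,0],[0,0,0],[0,0,0]],"rotation":[[0,0,0],[0,0,0],[0,0,0],[0,0,0],[0,0,0],[0,0,0],[0,0,0]]}' 0.015
python3 go.py 500 -225.2 50 -7
python3 -c "from plant import get_obs;print(get_obs()['moment'])"
```

```text
time: 7.78
tool_pos: [500.8, -226.2, 51.0]
tcp_rot: [-3.141, 0.001, 3.02]
contact_force: [0.7, 0.1, -0.2]
grip_width: 70.1
finger_force: 0.0
dp [0.0009 0.0009 0.001 ] rot [-0.0004  0.0013  0.0009] yaw -187.0 pos [ 500.8 -226.2   51. ] F [ 0.7  0.1 -0.2] w 70.1 0.0 t 7.775
time: 8.65
tool_pos: [500.2, -226.2, 50.2]
tcp_rot: [3.141, -0.0, 3.02]
contact_force: [-0.9, 0.3, 1.4]
grip_width: 28.7
finger_force: 30.0
dp [0.0004 0.001  0.0002] rot [ 0.0002 -0.0001  0.0004] yaw -187.0 pos [ 500.2 -226.2   50.2] F [-0.9  0.3  1.4] w 28.7 30.0 t 8.65
[ 0.14231795  0.07060289 -0.00453648]
```

```bash
python3 -m pendant '{"dp":[[0,0,-0.02],[0,0,-0.05],[0,0,-0.09],[0,0,-0.09],[0,0,-0.09],[0,0,-0.09]],"rotation":[[0,0,0],[0,0,0],[0,0,0],[0,0,0],[0,0,0],[0,0,0]]}' 0.015
python3 - <<'E'
from h import *
s=cap('scene','sc6.png');d=cap('top')
a=cv2.resize(s['pixels'][165:265,180:260],None,fx=6,fy=6,interpolation=cv2.INTER_CUBIC)
cv2.imwrite('pics/c6.png',a[:,:,::-1])
E
```

```text
time: 9.4
tool_pos: [499.2, -225.7, 138.2]
tcp_rot: [3.14, -0.003, 3.02]
contact_force: [0.2, 0.5, -4.1]
grip_width: 28.8
finger_force: 30.0
```

View pics/c6.png

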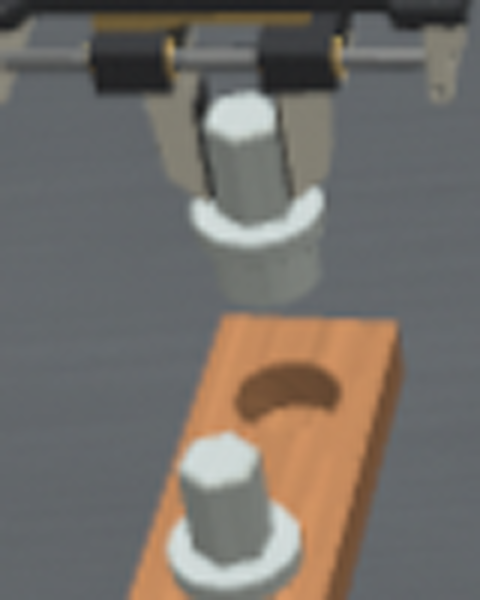

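The lifted socket hangs in front of the fingers at crop (260,240). Its nose looks wide, about 105 px against about 133 px for the collar. I'll check that numerically.

Run:
```python
from h import *
im=cv2.imread('pics/sc6.png'); hsv=cv2.cvtColor(im,cv2.COLOR_BGR2HSV)
for v in range(196,218):
    row=im[v,205:245].astype(int); l=row.sum(1); 
    blue=row[:,0]-row[:,2]  # bench bluish
    print(v,' '.join('%d'%b for b in l//3), '|',' '.join('%d'%b for b in blue))
```

```text
196 101 101 101 101 103 109 119 124 117 85 68 109 109 108 110 116 117 118 116 115 117 115 102 82 125 129 157 181 136 103 103 103 104 104 104 104 104 104 103 104 | 8 7 8 6 4 -2 -10 -15 -14 -8 0 0 -1 0 -1 -1 -1 0 -1 0 -1 0 -1 -9 -15 -14 -5 6 8 9 9 9 8 8 8 8 8 8 8 8
197 101 101 101 101 101 103 108 117 123 105 65 109 109 108 109 114 117 118 117 115 117 117 107 82 129 158 202 210 177 104 102 103 103 102 101 101 102 102 102 101 | 8 8 7 7 6 6 1 -8 -15 -13 0 0 0 -1 0 0 -1 -1 -1 -1 -1 -1 -2 -7 -13 -4 7 9 8 8 9 8 8 8 8 8 8 8 8 7
198 102 102 102 102 103 102 115 159 181 142 137 109 110 108 109 113 116 118 117 116 117 118 113 119 180 201 215 213 189 104 102 102 103 103 102 102 103 102 102 102 | 7 8 8 8 8 9 7 4 3 -5 5 -1 -1 0 0 -1 0 -1 0 -1 -2 -1 -1 0 1 8 7 9 8 7 8 9 7 8 8 7 8 8 8 9
199 103 102 103 103 103 102 128 189 212 199 187 124 110 108 109 113 116 118 117 116 117 118 122 156 209 213 214 211 180 107 103 103 103 104 103 103 103 103 103 103 | 8 8 8 8 8 9 7 7 7 7 7 1 0 -1 0 -1 -1 -1 0 -1 -1 -1 0 4 9 9 8 9 7 5 7 8 7 8 9 8 8 8 8 8
200 102 103 102 102 101 102 127 187 215 214 206 163 124 109 108 111
[... 3781 characters left out ...]
 112 114 113 114 114 114 110 106 104 103 105 104 105 104 105 104 104 104 103 104 104 103 103 | 8 8 8 8 7 7 8 8 8 9 8 8 8 5 3 1 0 1 0 0 2 3 3 5 7 8 9 8 8 8 8 8 9 8 8 9 8 8 8 7
216 103 103 103 103 103 103 104 103 104 104 104 104 105 104 104 106 106 107 108 107 106 106 106 103 103 103 103 103 103 104 103 104 104 103 103 104 104 103 103 103 | 9 8 8 8 8 7 8 9 8 8 8 8 8 8 8 7 6 6 5 6 6 7 8 9 9 9 8 9 8 8 8 8 8 7 8 8 8 7 9 9
217 104 104 104 104 104 104 104 104 104 104 104 108 118 124 127 130 125 117 118 118 116 114 110 110 110 110 110 110 109 103 103 103 104 104 103 104 104 104 104 104 | 8 7 8 8 8 8 8 8 8 7 9 -4 -38 -52 -55 -59 -51 -33 -32 -33 -31 -26 -11 -11 -11 -11 -11 -13 -6 8 8 9 8 8 8 8 8 8 9 9
```

The collar is about 22.5 px wide and the nose about 17.6 px. At that scale the nose is about 42 mm, so this is the 30 mm socket that fits. Next I'll locate the nut stud and the die precisely in both views.

```bash
cat > die.py <<'E'
from h import *
def holes(d,box):
    x0,y0,x1,y1=box; k=8
    g=cv2.cvtColor(d['pixels'],cv2.COLOR_RGB2GRAY)[y0:y1,x0:x1]
    G=cv2.resize(g,None,fx=k,fy=k,interpolation=cv2.INTER_CUBIC)
    bh=cv2.morphologyEx(G,cv2.MORPH_BLACKHAT,cv2.getStructuringElement(cv2.MORPH_ELLIPSE,(7*k,7*k)))
    m=((bh>50)*255).astype(np.uint8); out=[]
    for c in cv2.findContours(m,0,1)[0]:
        a=cv2.contourArea(c)/k/k
        if 1.5<a<25:
            M=np.zeros_like(m); cv2.drawContours(M,[c],-1,1,-1)
            yy,xx=np.nonzero(M); w=bh[yy,xx].astype(float)
            out.append(((xx*w).sum()/w.sum()/k+x0+.5/k-.5,(yy*w).sum()/w.sum()/k+y0+.5/k-.5,a))
    return out
if __name__=='__main__':
    for n,b in(('top',(203,236,252,316)),('scene',(382,186,454,256))):
        d=cap(n)
        for u,v,a in holes(d,b): print(n,round(u,2),round(v,2),round(a,1),onz(d,u,v,34)[:2].round(1),onz(d,u,v,32)[:2].round(1))
E
python3 die.py
```

```text
top 210.46 306.08 7.3 [416.9 299.5] [416.9 299.8]
top 242.03 305.39 7.5 [420.  205.7] [420.  205.9]
top 231.18 293.12 4.2 [456. 239.] [456.1 239.3]
top 213.97 290.85 17.9 [462.2 290.5] [462.2 290.9]
top 235.2 278.0 2.3 [501.2 228.3] [501.3 228.6]
top 223.68 278.0 5.9 [500.8 262.8] [501.  263.1]
top 227.5 262.95 3.0 [546.1 252.7] [546.3 253. ]
top 226.47 259.45 14.8 [556.7 256.1] [556.9 256.4]
top 210.58 244.83 7.0 [600.4 305.3] [600.6 305.7]
top 241.61 244.15 7.7 [603.5 211.8] [603.7 212.1]
scene 408.18 241.47 8.4 [604.8 211.1] [602.7 211.9]
scene 444.99 237.39 6.4 [602.  304.6] [599.9 305.6]
scene 419.82 234.44 24.6 [583.4 246.2] [581.3 247.1]
scene 426.35 231.46 5.7 [574.7 265.4] [572.5 266.3]
scene 414.95 229.34 3.0 [563.2 239.4] [561.1 240.3]
scene 420.88 229.13 17.3 [564.4 254.3] [562.2 255.2]
scene 417.04 208.55 6.0 [483.5 266.9] [481.1 267.9]
scene 402.92 206.25 4.8 [469.3 232.6] [466.9 233.5]
scene 388.67 196.2 5.3 [422.  205.3] [419.5 206.1]
scene 422.03 192.79 3.5 [418.9 298.8] [416.3 299.8]
```

```bash
python3 go.py 464 253.6 100 -28.16
```

```text
dp [0.0939 0.4718 0.0398] rot [ 0.0005 -0.0016  0.3697] yaw -208.16 pos [ 499.9 -226.1  139.3] F [ 0.4 -0.8 -4.1] w 28.5 30.0 t 9.6
```

```bash
python3 -m pendant '{"dp":[[0.002,0.015,0],[0.008,0.055,0],[0.018,0.11,0],[0.028,0.165,0],[0.04,0.22,0],[0.05,0.275,0],[0.062,0.33,0],[0.074,0.385,0]],"rotation":[[0,0,0.03],[0,0,0.08],[0,0,0.13],[0,0,0.18],[0,0,0.23],[0,0,0.28],[0,0,0.33],[0,0,0.37]]}' 0.015
python3 go.py 464 253.6 90 -28.16
```

```text
time: 10.6
tool_pos: [473.3, 166.6, 140.2]
tcp_rot: [3.141, 0.0, 2.648]
contact_force: [1.3, 0.2, -4.7]
grip_width: 28.7
finger_force: 30.0
dp [0.0494 0.0722 0.0502] rot [ 0.0003  0.0003 -0.0018] yaw 151.84 pos [473.3 166.6 140.2] F [ 1.3  0.2 -4.7] w 28.7 30.0 t 10.6
```

```bash
python3 -m pendant '{"dp":[[0.022,0.032,0.01],[0.042,0.06,0.03],[0.0494,0.072,0.045],[0.0494,0.072,0.05],[0.0494,0.072,0.05],[0.0494,0.072,0.05]],"rotation":[[0,0,-0.001],[0,0,-0.001],[0,0,-0.002],[0,0,-0.002],[0,0,-0.002],[0,0,-0.002]]}' 0.015
for i in 1 2 3; do python3 go.py 464 253.6 57 -28.16; done
python3 - <<'E'
from h import *
s=cap('scene','sc7.png')
for z in (12,32): print('seat',z,proj(s,(464,253.6,z)))
o=get_obs();p=o['tool_pos']
for z in(46,82,70,126): print('axis',z,proj(s,(p[0],p[1],z)))
a=cv2.resize(s['pixels'][160:250,370:460],None,fx=6,fy=6,interpolation=cv2.INTER_CUBIC)
cv2.imwrite('pics/c7.png',a[:,:,::-1])
E
```

```text
time: 11.35
tool_pos: [464.8, 250.8, 90.9]
tcp_rot: [3.141, 0.001, 2.65]
contact_force: [-0.4, -0.8, -4.2]
grip_width: 28.8
finger_force: 30.0
dp [0.002  0.0021 0.0339] rot [0.0008 0.0008 0.0002] yaw -208.16 pos [464.8 250.8  90.9] F [-0.4 -0.8 -4.2] w 28.8 30.0 t 11.35
dp [0.002  0.0021 0.0339] rot [0.0008 0.0008 0.0002] yaw -208.16 pos [464.8 250.8  90.9] F [-0.4 -0.8 -4.2] w 28.8 30.0 t 11.35
dp [0.002  0.0021 0.0339] rot [0.0008 0.0008 0.0002] yaw -208.16 pos [464.8 250.8  90.9] F [-0.4 -0.8 -4.2] w 28.8 30.0 t 11.35
seat 12 (np.float64(409.1532702132853), np.float64(210.82502984782457))
seat 32 (np.float64(410.0614063753325), np.float64(204.9623819429218))
axis 46 (np.float64(409.7724385109144), np.float64(201.04262542429979))
axis 82 (np.float64(411.46211618652796), np.float64(190.0264112513015))
axis 70 (np.float64(410.8919128550553), np.float64(193.74397354872536))
axis 126 (np.float64(413.6150960965931), np.float64(175.98959929494447))
```

View pics/c7.png

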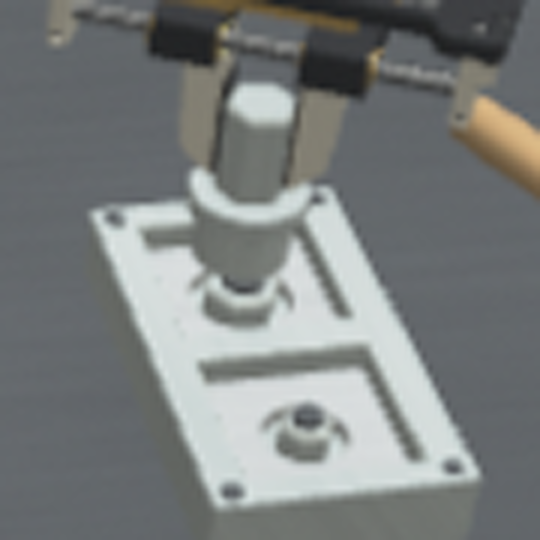

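The socket hangs over the near nut: shank top at crop (262,100), nut at (240,300). I'll average several TCP readings before the fine approach.

```bash
sed -i 's/^o=get_obs();/N=int(sys.argv[5]) if len(sys.argv)>5 else 1\nP=[]\nfor i in range(N):\n    o=get_obs(); P.append(o["tool_pos"])\n    if N>1: vision.capture("top")\nif N>1: print("sd",np.std(P,0).round(2)); o["tool_pos"]=np.mean(P,0)\n/' go.py
python3 -m pendant '{"dp":[[0.002,0.002,0.01],[0.002,0.002,0.0105],[0.002,0.002,0.0105]],"rotation":[[0,0,0],[0,0,0],[0,0,0]]}' 0.015
python3 go.py 464 253.6 57 -28.16 10
python3 - <<'E'
from h import *
s=cap('scene');cv2.imwrite('pics/sc8.png',s['pixels'][:,:,::-1])
im=s['pixels'].astype(int)
for z in (12,36,52,80): print('axis',z,np.round(proj(s,(464,253.6,z)),2))
for v in range(168,206,3):
    print(v,im[v,396:428].sum(1)//3)
E
```

```text
time: 11.78
tool_pos: [463.1, 254.3, 79.6]
tcp_rot: [-3.141, -0.0, 2.652]
contact_force: [0.9, -0.7, -4.9]
grip_width: 28.8
finger_force: 30.0
axis 12 [409.15 210.83]
axis 36 [410.25 203.78]
axis 52 [410.99 198.98]
axis 80 [412.32 190.4 ]
168 [ 43  36  37  37  37  39  42  45  46  49  56  89 121 110 117 103 102 103
 103 103 102 102 101 102 101  97  76  67  72  72  74  77]
171 [ 36  36  36  35  36  36  36  36  35  36  51  82  90  72  75  66  69  86
 110 107 107 117 140 127 124  58  59  62  62  63  63  63]
174 [102 102 100  97  97 100 107 101  83  69  86 120 120  76  89 102 102 102
 102 102 101  98  94  85  62  36  36  35  36  34  36  36]
177 [101 102 101 101 106 119 123 123 123 123 119  98  52  79 148 187 189 188
 187 188 181 135 104  94  52  48  36  36  36  37  36  35]
180 [103 103 104 104 107 120 123 123 124 123 115  83 112 193 213 212 212 212
 214 212 213 213 210 186  83 124 123 123 123 123 123 119]
183 [103 103 103 103 111 129 123 124 124 123 110  64 100 106 118 147 175 182
 184 182 181 180 156 100 103 124 124 124 123 123 120 113]
186 [104 105 105 105 110 125 123 124 123 115  79  7
[... 291 characters left out ...]
 113
 111 112 114 106  82 123 123 123 122 129 168 180 103 104]
195 [214 216 217 216 216 199 135 192 214 214 209 182 136 105 108 112 113 112
 111 113 127 167 197 205 214 211 204 214 215 216 201 135]
198 [132 129 126 121 119 112 103 102 109 130 164 192 205 213 214 213 213 213
 212 211 211 212 208 185 149 148 206 215 216 216 216 213]
201 [160 174 180 195 193 195 183 119 102 105 107 109 109 109 110 111 108 109
 111 114 115 114 122 142 140 100 121 178 215 216 217 217]
204 [219 219 220 221 221 220 202 102 106 108 110 110 112 113 112 113 112 114
 116 120 121 123 154 214 214 190 135 105 147 209 215 217]  File "go.py", line 11
    x,y,z,yaw=map(float,sys.argv[1:5])
IndentationError: unexpected indent
```

```bash
sed -i 's/^ x,y,z,yaw/x,y,z,yaw/' go.py
python3 go.py 464 253.6 57 -28.16 10
```

```text
sd [0.04 0.02 0.05]
dp [-0.001  -0.0004  0.0228] rot [0.0001 0.0001 0.0017] yaw -208.16 pos [463.3 254.4  79.8] F [ 0.3  0.4 -4.5] w 28.8 30.0 t 12.275
```

```bash
python3 -m pendant '{"dp":[[-0.001,-0.0005,0.004],[-0.001,-0.0005,0.008],[-0.001,-0.0005,0.010],[-0.001,-0.0005,0.011],[-0.001,-0.0005,0.012],[-0.001,-0.0005,0.012],[-0.001,-0.0005,0.012]],"rotation":[[0,0,0],[0,0,0],[0,0,0],[0,0,0],[0,0,0],[0,0,0],[0,0,0]]}' 0.015
python3 go.py 464 253.6 57 -28.16 4;python3 -c "from plant import get_obs;print(get_obs()['moment'])"
```

```text
time: 13.2
tool_pos: [463.9, 253.7, 67.9]
tcp_rot: [3.141, 0.0, 2.652]
contact_force: [-0.5, 2.4, -2.6]
grip_width: 29.0
finger_force: 30.0
sd [0.02 0.01 0.01]
dp [-0.0001 -0.      0.0109] rot [0.0006 0.0002 0.0017] yaw -208.16 pos [463.9 253.7  67.9] F [-1.   1.5 -0.6] w 29.0 30.0 t 13.35
[0.4465201  0.24130035 0.02399634]
```

Low force at 4 mm below the nut top, so the mouth is going on. I'll keep pushing down in small steps.

```bash
python3 -m pendant '{"dp":[[0,0,0.002],[0,0,0.004],[0,0,0.006],[0,0,0.007],[0,0,0.008],[0,0,0.008]],"rotation":[[0,0,0],[0,0,0],[0,0,0],[0,0,0],[0,0,0],[0,0,0]]}' 0.015
python3 go.py 464 253.6 57 -28.16 4;python3 -c "from plant import get_obs;print(get_obs()['moment'])"
```

```text
time: 14.15
tool_pos: [463.6, 254.0, 59.5]
tcp_rot: [3.141, -0.001, 2.652]
contact_force: [-1.9, 5.7, -1.7]
grip_width: 28.9
finger_force: 30.0
sd [0.01 0.01 0.01]
dp [-0.0005 -0.0001  0.0025] rot [ 0.0005 -0.0007  0.0016] yaw -208.16 pos [463.6 254.   59.5] F [-2.1  5.2 -1. ] w 28.8 30.0 t 14.3
[1.16416413 0.48333299 0.03082803]
```

```bash
python3 -m pendant '{"dp":[[0.0007,0.0007,0.0],[0.0007,0.0007,0.0015],[0.0007,0.0007,0.003],[0.0007,0.0007,0.004],[0.0007,0.0007,0.005],[0.0007,0.0007,0.005]],"rotation":[[0,0,0],[0,0,0],[0,0,0],[0,0,0],[0,0,0],[0,0,0]]}' 0.015
python3 go.py 464 253.6 57 -28.16 4;python3 -c "from plant import get_obs;print(get_obs()['moment'])"
```

```text
time: 15.1
tool_pos: [463.5, 254.4, 56.2]
tcp_rot: [3.141, 0.0, 2.652]
contact_force: [-6.3, 0.4, 11.6]
grip_width: 28.8
finger_force: 30.0
sd [0.02 0.   0.01]
dp [-0.0008 -0.0005 -0.0008] rot [0.0005 0.0005 0.0019] yaw -208.16 pos [463.5 254.4  56.2] F [-5.2  0.2 12.5] w 29.1 30.0 t 15.25
[0.11367226 1.14041148 0.0124933 ]
```

```bash
python3 -m pendant '{"dp":[[0.0003,-0.0002,0.0005],[0.0003,-0.0002,0.001],[0.0003,-0.0002,0.001],[0.0003,-0.0002,0.001]],"rotation":[[0,0,0],[0,0,0],[0,0,0],[0,0,0]]}' 0.015
python3 go.py 464 253.6 57 -28.16 3
python3 - <<'E'
from h import *
s=cap('scene'); a=cv2.resize(s['pixels'][160:290,260:460],None,fx=4,fy=4,interpolation=cv2.INTER_CUBIC)
cv2.imwrite('pics/c8.png',a[:,:,::-1])
E
```

```text
time: 15.8
tool_pos: [463.6, 254.4, 56.1]
tcp_rot: [3.14, 0.001, 2.652]
contact_force: [-8.5, 0.1, 18.5]
grip_width: 29.0
finger_force: 30.0
sd [0.01 0.01 0.01]
dp [-0.0008 -0.0005 -0.0009] rot [0.0013 0.0015 0.0019] yaw -208.16 pos [463.5 254.4  56.1] F [-8.5  0.2 19.8] w 28.7 30.0 t 15.9
```

View pics/c8.png

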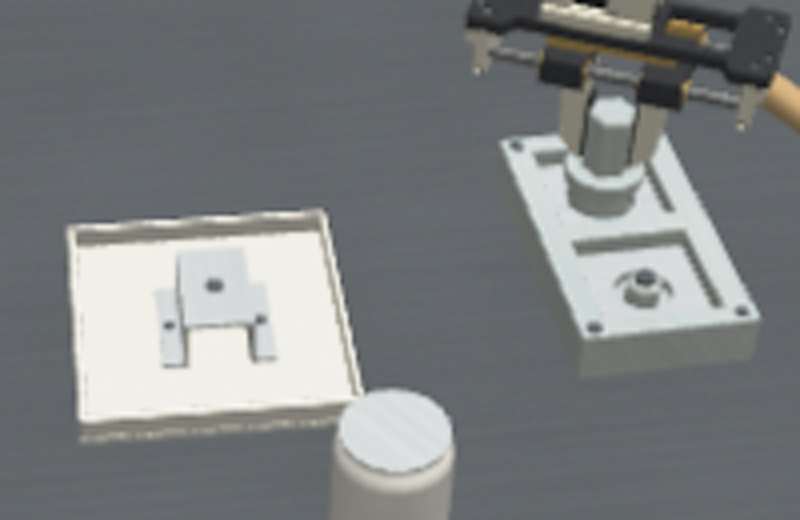

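The socket sits down in the cavity at crop (603,180), with the collar just above the die top. It stopped hard at the height expected for full seating, with only a few newtons on the way down. The bracket lies flat in the tray, so I'll hand the job in.

```bash
python3 -c "
from plant import workorder
print(workorder.close_job())"
```

```text
the job is handed in; nothing more can be done
None
```

The job is handed in: the bracket lies flat in the tray and let go, the 30 mm socket is seated and gripped on the nut, and the other socket was never moved from the rack; the hand-in returned no verdict.

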